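# Mix the orange-capped sample on the vortex mixer

## Task

Switch the vortex mixer on to touch running by pushing in the green-dot end of its rocker switch. Take the tube with the orange cap from the green rack by its cap, set its foot in the mixer's rubber cup and press it straight down, upright, until the cup has sunk about halfway, then finish like that: still gripping the tube and holding the cup down halfway, neither let up nor pushed to the bottom. Leave the other tubes and glassware where they are.

Things in the scene. Friction and masses are not known exactly. Their poses are not given: they have to be found in the camera images.
- vortex: vortex mixer fixed to the table: white wedge housing, 180 mm deep (x), 130 wide (y). Origin: centre of its footprint, z up, +x from the low front (panel, robot's side) to the back. Panel rises 8 deg to the back, 86 to 98 mm high: black rocker at +y 30 mm; 16 mm high dial at -y 32 mm, leave it. Back half flat, 100 mm high; rubber cup 35 mm behind (+x) the origin, rim 150 mm above the table
- cup (a joint): travel of the mixer's spring-loaded cup straight down, m: 0 at rest, 0.008 at the bottom, half is 0.004. It starts to sink at about 1.5 N and takes 0.9 N more per mm: about 5 N at half, 9 N at the bottom. It comes up when let go. In touch running the mixer works only while the cup is held partly down; at the bottom it stalls
- cup_seat (a point): the middle of the cup's inner floor, where a tube's foot comes to rest (within about 1 mm in height); it sinks with the cup. The cup is an open rubber cone, 37 mm wide inside at its rim, 13 mm at the floor, rim 22.5 mm above this point
- rocker (a joint): angle of the rocker switch, rad: about 0 = off (red-dot front end in, green-dot back end standing up), 0.3 = touch running (green-dot end fully in); counts as on beyond 0.22. It stays where it is left; pushing the green end over takes 3 to 5 N and moves it down about 4 mm
- rocker_touch_end (a point): top face of the rocker switch 2.5 mm inside its green-dot back end, the place to push down on from above. The rocker is 30 mm long along the mixer's x, 20 mm wide, black; its top stays at least 5 mm proud of the panel
- rack: green wooden rack fixed to the table: tray 150 mm (x) by 300 (y), 45 high, walls and floor 10 thick; over its front side a bar 44 mm wide, top 92 mm above the table, 7 holes of 24 mm in a row along y, 40 mm apart, the middle one 50 mm in front (-x) of the origin. Origin: centre of its footprint, z up. Mortar and beaker (rim 100 mm above the table) stand behind the bar
- tube_orange: closed amber tube with an orange ribbed screw cap, 135 mm tall, 25 to 50 g; body 20 mm in diameter, rounded foot; cap 24 mm in diameter over the top 22 mm. Stands in a hole of the rack, foot 10 mm above the table, its top 53 mm above the bar; must rise 82 mm to come clear of it. Next holes are empty. Origin: centre of its underside, z along the tube to the cap
- tube_orange_cap (a point): middle of the orange cap, on the tube's axis 122 mm above its underside and 13 mm below its top: the place to grip, from above
- tube_blue: the same closed amber tube, 24 mm across at the cap and 135 mm tall, but with a blue cap; stands in another hole of the rack and is not to be used. Origin: centre of its underside, z up
- tube_white: the same closed amber tube, 24 mm across at the cap and 135 mm tall, but with a white cap; stands in another hole of the rack and is not to be used. Origin: centre of its underside, z up
- tube_black: the same closed amber tube, 24 mm across at the cap and 135 mm tall, but with a black cap; stands in another hole of the rack and is not to be used. Origin: centre of its underside, z up
- mortar: white mortar, 80 mm across and 45 mm high, with its pestle leaning in it, top about 80 mm above its underside; in the rack's tray. Origin: centre of its underside
- beaker: glass beaker, 68 mm across, 90 mm high, in the rack's tray. Origin: centre of its underside
- petri_dish: closed clear dish, 94 mm across, 16 mm high, on the table between the robot and the work. Origin: centre of its underside
- reagent_jar: amber jar with black cap, 60 mm across, 105 mm high, on the far side of the table. Origin: centre of its underside
- salt_jar: white jar with red cap, 68 mm across, 90 mm high, on the far side of the table. Origin: centre of its underside
Mind the look-alikes: they are no part of the job. Leave any yellow look-alike of the tube_orange alone.

How it is judged:
By the outcome, as a careful person would: the job done as asked, in the order asked, and still so for the second after the job is handed in, while the arm keeps its last pose, push and grip.
It also fails if it takes over 53 s, if anything falls off the work surface, if the arm or the gripper's body presses on something with over 40 N, if the wrist force passes 120 N, or if a joint passes its speed limit or range.

## Robot

A 6-joint arm with a two-finger parallel gripper is mounted at the origin on the work surface. World frame = base frame: x ahead of the robot, y to its left, z up, the work surface at z = 0. Lengths are in mm, angles in rad, forces in N, time in s.
With the tool pointing down it reaches from about 300 to 1000 mm from the base axis. Payload 5.1 kg.
Tool frame: the origin (TCP) lies on the front face of the gripper's body, between the roots of the fingers; the fingertips stand 78 mm ahead of it and the grasp point (between the pads) lies 59 mm ahead of it; z points along the fingers, y is the line along which they close (so a half turn about z gives the same grasp; the last joint's range is limited). The gripper opens to 95 mm and grips with 3 to 60 N. Pads are 20 mm wide; open, the fingers measure 119 mm over their backs; the gripper's body (75 mm by 180 mm) begins 59 mm behind the grasp point.
Start: joints at [-0.083, 0.124, 1.65, -0, 1.367, -0.083], TCP at [649.989, -0.028, 292.256] pointing down, gripper open.
Joint ranges: [-2.61, 2.61], [-1.02, 2.33], [0.03, 2.71], [-1.35, 4.49], [0.32, 2.68], [-2.91, 2.91]. Speed limits (rad/s): [2.57, 2.57, 3.14, 3.14, 3.14, 3.14].

## Interface

Orientations are given as a unit quaternion [x, y, z, w].
In Python, from plant import arm gives the robot as it stands.
- The arm moves only by the tool apply_moves, never from a script. Its argument "rows" is a list of rows, each a list of 7 numbers: the turn, a rotation vector about the tool's x, y, z in rad, then the shift along the tool's x, y, z in units of 30 mm (1.0 is 30 mm), then the closure, from 0 (fully open) to 1 (shut). A call has 1 to 5 rows; each row is the pose to reach, as a shift and turn from the pose commanded when the call began, along the tool's axes at that moment; what a row does not reach only later rows make up. A row lasts 1/8 s, in which the tool goes at most 62.5 mm and 10.7 degrees, less where a joint would pass 70% of its speed; a pose out of reach is approached as far as the arm can. A call with a gripper value outside its range is refused whole. The fingers move at their own pace and stop on an object; the grip force is fixed at half the most. Time passes only in rows, so rows that repeat a pose let the fingers close. It gives the time, the measured TCP pose, the force, the opening and the grip force at its end, in the units of the state.
- arm.sense(): the state, without advancing time (a new reading comes with each control period).
- arm.camera(name): name is "scene" or "side" or "wrist"; returns the picture (400x640x3 uint8, red, green, blue); there is no depth.
- arm.calibration(name): a dict with "intrinsics" (3x3 intrinsics, pixels), "world_to_cam" (4x4, takes a point from world to camera coordinates). Camera axes: x right, y down, z forward; pixel columns grow to the right and rows downward; lengths in mm; the calibration is good to about 2 mm. A picture is of the moment at which its call begins: read the wrist's pose just before it. calibration takes no time and is no camera call; for the wrist camera it gives the pose at the moment of the call.
- arm.job_done(): hands the job in; it is judged then, once.
The state is a dict: "time": time; "joint_positions": joint angles; "joint_vel": joint speeds; "joint_torque": joint torques, N m; "tcp_pos": TCP position; "tool_rot": TCP orientation; "force": force on the tool from outside, world axes, zero at the start; "ft_torque": the same for the moment, N m; "width": finger opening in mm; "finger_force": force on a finger pad.
Only numpy, scipy, OpenCV 4.12 (cv2) and the standard library are available. Lean on these libraries where they do the work, as an engineer would, in place of code of your own. Each camera call takes 0.05 s, during which the arm holds its last target. There are 200 camera calls.

## Working session

There is one attempt and no reset: what is moved stays moved. The work goes in short steps, Python scripts to look and compute and a tool call to move; the robot and the scene stay as the last step left them, time stands still between calls to the robot, and variables do not carry over. Pictures are saved under pics/ and viewed, at most 10 in all, crops included, and the job is handed in when it is done.

Besides the shell and the picture viewer there is one more tool, called as a command line: name --pt "numbers of a row" for each row, then --argument value for the rest. apply_moves: Moves the arm, as the interface text tells. Its arguments: {"type":"object","properties":{"rows":{"type":"array","items":{"type":"array","items":{"type":"number"}}}},"required":["rows"]}

```bash
mkdir -p pics; cat > h.py <<'E'
import numpy as np, cv2
from plant import arm
def snap(n,f):
    c=arm.calibration(n); im=arm.camera(n); cv2.imwrite('pics/'+f,im[:,:,::-1]); 
    np.savez('pics/'+f+'.npz',K=c['intrinsics'],T=c['world_to_cam']); return im
def cal(f):
    d=np.load('pics/'+f+'.npz'); return d['K'],d['T']
def atz(f,u,v,z):
    K,T=cal(f); R=T[:3,:3]; o=-R.T@T[:3,3]; d=R.T@np.linalg.inv(K)@[u,v,1]; return o+d*(z-o[2])/d[2]
def proj(f,p):
    K,T=cal(f); q=K@(T[:3,:3]@np.array(p)+T[:3,3]); return q[:2]/q[2]
def tri(obs):
    A=[];b=[]
    for f,u,v in obs:
        K,T=cal(f); R=T[:3,:3]; o=-R.T@T[:3,3]; d=R.T@np.linalg.inv(K)@[u,v,1]; d/=np.linalg.norm(d); P=np.eye(3)-np.outer(d,d); A.append(P); b.append(P@o)
    A=np.vstack(A); b=np.hstack(b); x,r,_,_=np.linalg.lstsq(A,b,rcond=None); return x,r**.5
E
python3 - <<'E'
from h import *
s=arm.sense(); print({k:np.round(v,3) for k,v in s.items()})
for n in ('scene','side','wrist'): snap(n,n+'0.png')
for n in ('scene','side','wrist'):
    K,T=cal(n+'0.png'); print(n,np.round(-T[:3,:3].T@T[:3,3]),K[0,0])
E
```

```text
{'time': np.float64(0.0), 'joint_positions': array([-0.083,  0.124,  1.652,  0.   ,  1.367, -0.083]), 'joint_vel': array([ 0.002, -0.002, -0.001,  0.001, -0.001, -0.002]), 'joint_torque': array([-1.0000e-03, -4.1760e+01, -3.5994e+01,  7.7000e-02,  4.9000e-02,
       -0.0000e+00]), 'tcp_pos': array([6.49529e+02, 8.00000e-03, 2.91001e+02]), 'tool_rot': array([ 0.707,  0.707, -0.001, -0.001]), 'force': array([ 0.3  ,  0.651, -0.159]), 'ft_torque': array([-0.062, -0.006, -0.015]), 'finger_force': np.float64(0.0), 'width': np.float64(95.476)}
scene [1592. -255.  799.] 489.14472646663137
side [ 101. -459.  739.] 446.6693858398537
wrist [649.  66. 384.] 349.26563980404035
```

View pics/scene0.png

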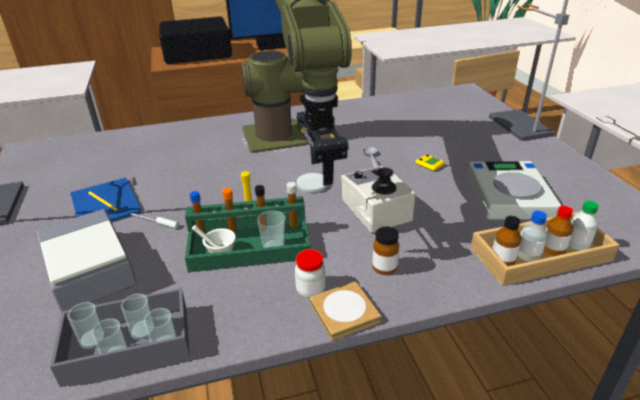

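View pics/side0.png

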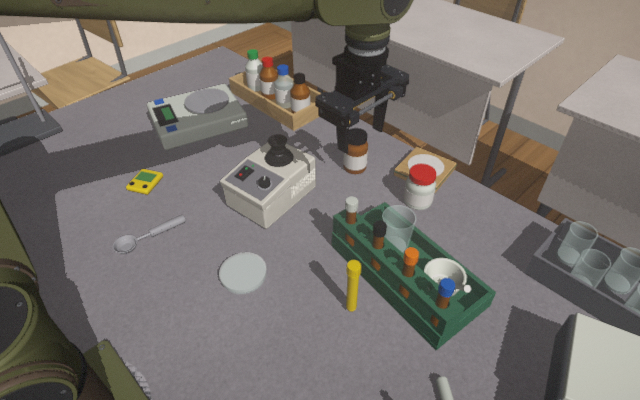

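Candidates: in the side view, the orange cap is at (411,257) in the rack. Look-alikes are the yellow tube at (353,268), standing in front of the rack, the red salt jar lid at (423,174), and the red bottle caps at (267,63). The one in the rack matches the description. Next is a close crop of the side view, covering both the rack and the mixer.

```bash
python3 - <<'E'
from h import *
a=cv2.imread('pics/side0.png'); b=cv2.imread('pics/scene0.png')
z=lambda i,x,y,w,h:cv2.resize(i[y:y+h,x:x+w],(400,300),interpolation=cv2.INTER_CUBIC)
cv2.imwrite('pics/c1.png',np.vstack([np.hstack([z(a,215,130,120,90),z(a,330,190,160,120)]),np.hstack([z(b,320,150,120,90),z(b,180,165,160,120)])]))
E
```

```text
(no output)
```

View pics/c1.png

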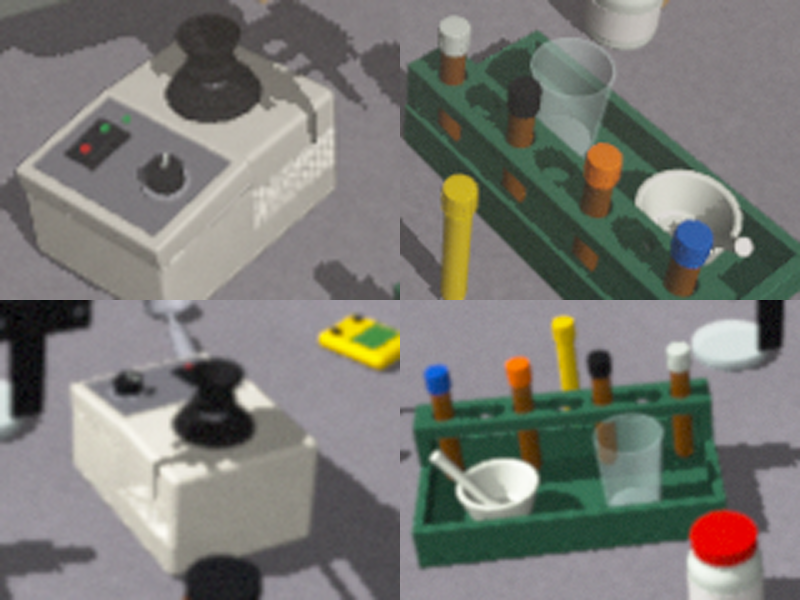

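```bash
python3 - <<'E'
from h import *
S='side0.png';C='scene0.png'
r=lambda *a:np.round(a[0],1)
print('cap tri',tri([(S,411.2,250.8),(C,227.2,190.2)]),r(atz(S,411.2,250.8,145)),r(atz(C,227.2,190.2,145)))
print('white',r(atz(S,330+54/2.5,190+24/2.5,145)),'blue',r(atz(S,330+292/2.5,190+231/2.5,145)),'black',r(atz(S,330+125/2.5,190+86/2.5,145)))
print('blue sc',r(atz(C,180+37/2.5,165+72/2.5,145)),'white sc',r(atz(C,180+279/2.5,165+47/2.5,145)))
print('yellow top',tri([(S,330+60/2.5,190+185/2.5),(C,180+165/2.5,165+22/2.5)]))
print('cup tri',tri([(S,277.4,139),(C,384.8,172.8)]),r(atz(S,277.4,139,150)),r(atz(C,384.8,172.8,150)))
print('front L',r(atz(S,221.6,181,86)),'front R',r(atz(S,262.4,202.9,86)),'backR',r(atz(S,314.6,157.9,100)))
print('scene backL..',r(atz(C,320+72/3.333,150+90/3.333,100)),r(atz(C,320+175/3.333,150+178/3.333,100)),r(atz(C,320+315/3.333,150+142/3.333,100)))
print('green',r(atz(S,246.5,168.1,100)),'red',r(atz(S,240.5,174.4,96)))
E
```

```text
cap tri (array([ 546.42050101, -214.04171886,  145.91141356]), array([0.49186018])) [ 547.1 -214.   145. ] [ 544.8 -213.6  145. ]
white [567.4 -56.9 145. ] blue [ 535.2 -293.8  145. ] black [ 556.4 -136.9  145. ]
blue sc [ 536.9 -292.4  145. ] white sc [564.2 -53.9 145. ]
yellow top (array([ 463.58908111, -157.13731145,  134.60209657]), array([2.60852191]))
cup tri (array([589.8346422 , 187.26564316, 148.59128762]), array([1.0268975])) [589.  186.8 150. ] [592.9 185.4 150. ]
front L [454.4 225.4  86. ] front R [474.6 107.9  86. ] backR [643.5 126.1 100. ]
scene backL.. [500.8  98.9 100. ] [645.9 133.7 100. ] [632.  254.7 100. ]
green [511.3 207.3 100. ] red [491.3 203.6  96. ]
```

View pics/wrist0.png

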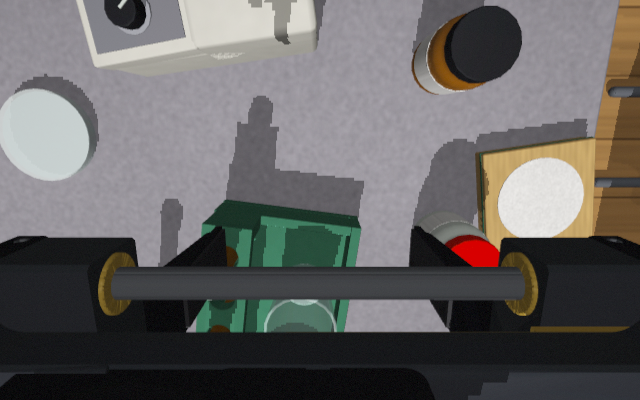

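Both views show the orange cap top at about (546,-214,146), as it should be. The cup is at about (590,187,149), and the green dot at about (511,207), with a mixer yaw of about 8°. In the wrist view the dial shows at (125,10) and the rocker is out of frame. I'll move near the mixer for a close look.

apply_moves --pt "0 0 0 1.3 -1.1 0 1" --pt "0 0 0 2.5 -2.2 0.5 1" --pt "0 0 0 3.8 -3.3 1.0 1" --pt "0 0 0 5.0 -4.4 1.0 1" --pt "0 0 0 5.0 -4.4 1.0 1"

```text
time: 0.78
tcp_pos: [516.0, 151.7, 261.6]
tool_rot: [0.706, 0.708, -0.0, -0.0]
force: [0.9, 0.1, -0.3]
width: 50.4
finger_force: 0.0
```

```bash
python3 - <<'E'
from h import *
snap('wrist','w1.png'); print(arm.sense()['tcp_pos'],proj('w1.png',[511,207,100]),proj('w1.png',[590,187,150]))
a=cv2.imread('pics/w1.png'); cv2.imwrite('pics/w1b.png',cv2.resize(a,(800,500),interpolation=cv2.INTER_CUBIC))
E
```

```text
[517.20184009 150.76886611 262.09615637] [312.39298193 131.76658867] [444.85888629 170.5352989 ]
```

View pics/w1b.png

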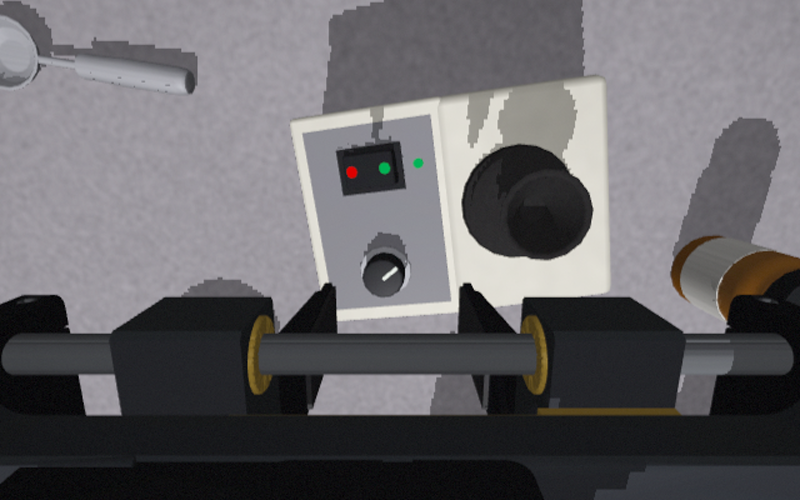

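```bash
python3 - <<'E'
from h import *
p=lambda u,v,z:np.round(atz('w1.png',u/1.25,v/1.25,z),1)
print('green end',p(403,165,102),'red end',p(341,174,94),'dots',p(384,168,101),p(352,172,95))
print('rim',p(550,213,150),'tri',tri([('w1.png',440,170.4),('side0.png',277.4,139),('scene0.png',384.8,172.8)]))
print('corners FL,FR',p(291,121,86),p(336,320,86),'BL BR',p(605,77,100),p(609,290,100))
E
```

```text
green end [518.1 207.  102. ] red end [481.8 201.2  94. ] dots [507.3 205.2 101. ] [488.4 202.5  95. ]
rim [587.1 187.1 150. ] tri (array([588.87982185, 187.10421947, 148.34553427]), array([1.87873975]))
corners FL,FR [452.  231.5  86. ] [475.  105.8  86. ] BL BR [628.3 254.6 100. ] [645.1 132.2 100. ]
```

The wrist view shows the green-dot end of the rocker at (403,165) and the cup rim at (550,213) in the enlarged picture. That puts the touch end at about (512,206,102) and the rim at (589,187). I'll go above the rocker with the fingers shut.

apply_moves --pt "0 0 0 1.87 -0.05 0 1" --pt "0 0 0 1.87 -0.05 0.8 1" --pt "0 0 0 1.87 -0.05 1.6 1" --pt "0 0 0 1.87 -0.05 2.3 1" --pt "0 0 0 1.87 -0.05 2.3 1"

```text
time: 1.45
tcp_pos: [516.2, 204.9, 191.2]
tool_rot: [0.708, 0.707, -0.002, -0.001]
force: [-0.9, -0.4, 0.0]
width: 1.0
finger_force: 0.0
```

apply_moves --pt "0 0 0 0 0 0.1 1" --pt "0 0 0 0 0 0.2 1" --pt "0 0 0 0 0 0.3 1" --pt "0 0 0 0 0 0.3 1"

```text
time: 1.95
tcp_pos: [516.4, 206.1, 184.2]
tool_rot: [0.707, 0.707, -0.0, -0.0]
force: [0.8, 0.3, 0.4]
width: 0.2
finger_force: 0.0
```

apply_moves --pt "0 0 0 0 0 0.05 1" --pt "0 0 0 0 0 0.1 1" --pt "0 0 0 0 0 0.1 1"

```text
time: 2.33
tcp_pos: [516.7, 206.2, 181.5]
tool_rot: [0.707, 0.707, 0.0, 0.0]
force: [0.0, -0.2, 0.9]
width: 0.5
finger_force: 0.5
```

Tip at about z 103.5, with contact just beginning. Pressing on in small steps.

apply_moves --pt "0 0 0 0 0 0.04 1" --pt "0 0 0 0 0 0.07 1" --pt "0 0 0 0 0 0.07 1"

```text
time: 2.7
tcp_pos: [517.1, 206.2, 179.7]
tool_rot: [0.707, 0.707, 0.001, 0.001]
force: [1.6, 0.4, 1.8]
width: 0.3
finger_force: 1.4
```

apply_moves --pt "0 0 0 0 0 0.04 1" --pt "0 0 0 0 0 0.07 1" --pt "0 0 0 0 0 0.07 1"

```text
time: 3.08
tcp_pos: [517.0, 206.1, 178.0]
tool_rot: [0.707, 0.707, 0.0, 0.0]
force: [2.3, -0.2, 7.0]
width: 0.7
finger_force: 3.1
```

apply_moves --pt "0 0 0 0 0 0.04 1" --pt "0 0 0 0 0 0.05 1" --pt "0 0 0 0 0 0.05 1"

```text
time: 3.45
tcp_pos: [517.1, 206.2, 177.8]
tool_rot: [0.707, 0.707, 0.0, 0.0]
force: [-1.2, -2.0, 13.1]
width: 0.8
finger_force: 6.0
```

apply_moves --pt "0 0 0 0 0 0.04 1" --pt "0 0 0 0 0 0.04 1"

```text
time: 3.7
tcp_pos: [517.2, 206.2, 177.6]
tool_rot: [0.707, 0.707, 0.0, 0.0]
force: [-3.6, -1.4, 17.0]
width: 0.4
finger_force: 8.5
```

apply_moves --pt "0 0 0 0 0 -0.5 1" --pt "0 0 0 -0.6 0 -1.5 1" --pt "0 0 0 -1.8 0.05 -2.4 1" --pt "0 0 0 -1.8 0.05 -2.7 0.6" --pt "0 0 0 -1.8 0.05 -2.7 0.6"

```text
time: 4.32
tcp_pos: [517.7, 152.3, 255.2]
tool_rot: [0.707, 0.707, -0.0, -0.0]
force: [0.4, -0.2, 0.2]
width: 15.1
finger_force: 0.0
```

```bash
python3 - <<'E'
from h import *
snap('wrist','w2.png');snap('side','s2.png')
z=lambda f,x,y,w,h:cv2.resize(cv2.imread(f)[y:y+h,x:x+w],(400,400),interpolation=cv2.INTER_CUBIC)
cv2.imwrite('pics/c2.png',np.hstack([z('pics/w1.png',240,90,110,110),z('pics/w2.png',240,90,110,110)]))
E
```

```text
(no output)
```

View pics/c2.png

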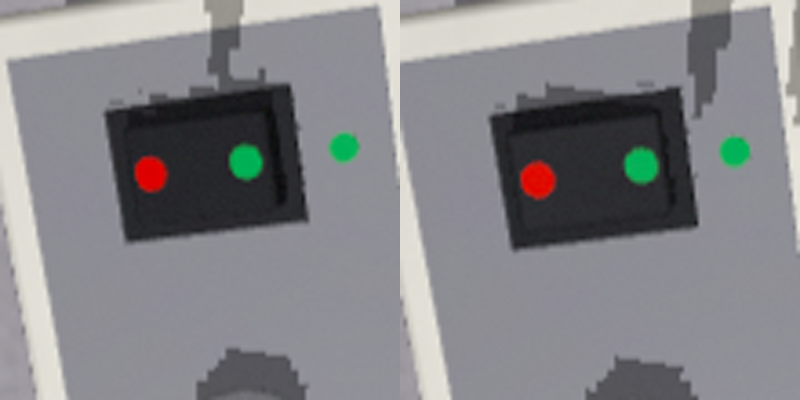

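```bash
python3 - <<'E'
from h import *
def cen(f,x,y,w,h,col):
    a=cv2.imread('pics/'+f)[y:y+h,x:x+w].astype(float); b,g,r=a[...,0],a[...,1],a[...,2]
    m=np.clip((g-r-20) if col=='g' else (r-g-40),0,None); n,l=cv2.connectedComponents((m>20).astype('uint8')); out=[]
    for i in range(1,n):
        k=m*(l==i); Y,X=np.mgrid[:h,:w]; out.append((x+(k*X).sum()/k.sum(),y+(k*Y).sum()/k.sum(),int((l==i).sum())))
    return out
for s,w in (('side0.png','w1.png'),('side0.png','w1.png'),('s2.png','w2.png')):
    for c in 'gr':
        A=cen(s,232,160,24,22,c);B=cen(w,250,110,95,50,c); print(s,c,np.round(A,1).tolist(),np.round(B,1).tolist())
        if c=='g': A.sort();B.sort()
        if A and B: print('  tri',tri([(s,*A[0][:2]),(w,*B[0][:2])]))
E
```

```text
side0.png g [[252.5, 165.4, 4.0], [246.0, 167.9, 5.0]] [[334.1, 130.1, 61.0], [307.1, 134.1, 77.0]]
  tri (array([507.92329907, 205.16451485, 103.68387821]), array([0.95817984]))
side0.png r [[240.0, 174.1, 8.0]] [[280.9, 137.4, 75.0]]
  tri (array([488.85122084, 202.50155224,  98.94496705]), array([0.96381291]))
side0.png g [[252.5, 165.4, 4.0], [246.0, 167.9, 5.0]] [[334.1, 130.1, 61.0], [307.1, 134.1, 77.0]]
  tri (array([507.92329907, 205.16451485, 103.68387821]), array([0.95817984]))
side0.png r [[240.0, 174.1, 8.0]] [[280.9, 137.4, 75.0]]
  tri (array([488.85122084, 202.50155224,  98.94496705]), array([0.96381291]))
s2.png g [[252.5, 165.4, 4.0], [246.5, 168.5, 4.0]] [[331.6, 131.2, 61.0], [305.9, 135.1, 79.0]]
  tri (array([509.20334463, 205.31803166, 101.25783593]), array([0.92656161]))
s2.png r [[239.9, 173.1, 6.0]] [[277.4, 139.1, 83.0]]
  tri (array([489.19689764, 202.66222167, 101.587452  ]), array([0.7263877]))
```

The rocker went over: its dot tilt changed from +0.24 to about -0.02 rad, and the push ran about 4 mm to the stop. Now to the orange tube.

apply_moves --pt "0 0 0 -1.5 0.2 -0.4 0" --pt "0 0 0 -3.2 0.4 -0.4 0" --pt "0 0 0 -4.9 0.6 -0.4 0" --pt "0 0 0 -6.6 0.8 -0.4 0" --pt "0 0 0 -8.2 0.93 -0.4 0"

```text
time: 5.05
tcp_pos: [545.5, -94.7, 265.6]
tool_rot: [0.707, 0.707, -0.001, -0.001]
force: [1.5, 0.1, -1.0]
width: 72.7
finger_force: 0.0
```

apply_moves --pt "0 0 0 -1.5 0 0 0" --pt "0 0 0 -3.0 0 0 0" --pt "0 0 0 -4.0 0 0.4 0" --pt "0 0 0 -4.0 0 0.4 0" --pt "0 0 0 -4.0 0 0.4 0"

```text
time: 5.68
tcp_pos: [545.8, -212.8, 254.3]
tool_rot: [0.707, 0.707, -0.0, -0.001]
force: [1.3, 0.0, 0.4]
width: 95.0
finger_force: 0.0
```

```bash
python3 - <<'E'
from h import *
print(arm.sense()['tcp_pos'])
snap('side','s3.png');snap('wrist','w3.png'); print(proj('w3.png',[546,-214,145]))
z=lambda f,x,y,w,h:cv2.resize(cv2.imread(f)[y:y+h,x:x+w],(400,400),interpolation=cv2.INTER_CUBIC)
cv2.imwrite('pics/c3.png',np.hstack([z('pics/s3.png',330,170,160,160),cv2.resize(cv2.imread('pics/w3.png'),(400,400))]))
E
```

```text
[ 545.78679652 -212.82357484  254.25298256]
[319.10867498 230.07207285]
```

View pics/c3.png

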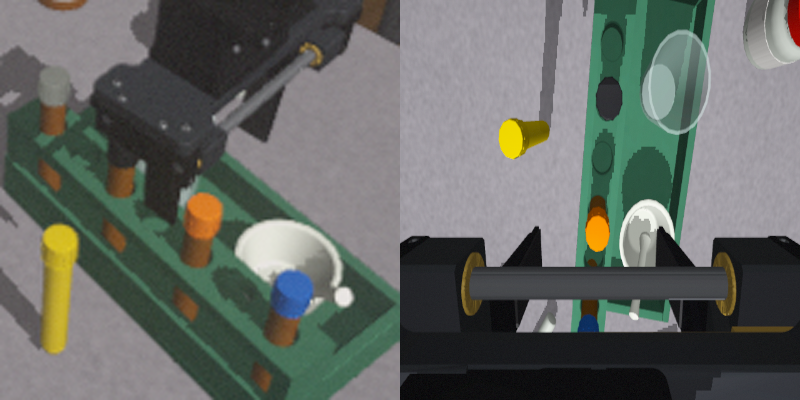

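The side view shows the fingers above the rack beside the orange cap at (203,215). In the wrist view the cap is at (315,233) against a predicted (319,230), so within 2 mm. I'll go down and grip.

apply_moves --pt "0 0 0 -0.04 -0.03 0.8 0" --pt "0 0 0 -0.04 -0.03 1.6 0" --pt "0 0 0 -0.04 -0.03 2.14 0" --pt "0 0 0 -0.04 -0.03 2.14 0" --pt "0 0 0 -0.04 -0.03 2.14 0"

```text
time: 6.4
tcp_pos: [545.6, -215.1, 192.2]
tool_rot: [0.707, 0.707, 0.0, 0.001]
force: [-1.0, 1.2, 0.1]
width: 95.1
finger_force: 0.0
```

apply_moves --pt "0 0 0 0 0 0 1" --pt "0 0 0 0 0 0 1" --pt "0 0 0 0 0 0 1" --pt "0 0 0 0 0 0 1" --pt "0 0 0 0 0 0 1"

```text
time: 7.02
tcp_pos: [545.0, -215.1, 191.1]
tool_rot: [0.707, 0.707, -0.0, -0.0]
force: [-0.7, -0.4, -0.1]
width: 50.5
finger_force: 0.0
```

apply_moves --pt "0 0 0 0 0 0 1" --pt "0 0 0 0 0 0 1" --pt "0 0 0 0 0 0 1"

```text
time: 7.4
tcp_pos: [545.0, -215.1, 191.1]
tool_rot: [0.707, 0.707, -0.0, -0.0]
force: [-0.6, 0.6, -0.0]
width: 23.8
finger_force: 30.0
```

Gripped at 23.8 mm and 30 N. Lifting straight up.

apply_moves --pt "0 0 0 0 0 -0.8 1" --pt "0 0 0 0 0 -1.8 1" --pt "0 0 0 0 0 -2.8 1" --pt "0 0 0 0 0 -3.8 1" --pt "0 0 0 0 0 -4.8 1"

```text
time: 8.02
tcp_pos: [544.8, -215.0, 335.9]
tool_rot: [0.707, 0.707, -0.0, -0.0]
force: [0.5, -0.5, -0.6]
width: 23.4
finger_force: 30.0
```

apply_moves --pt "0 0 0 0 0 -0.6 1" --pt "0 0 0 0 0 -1.2 1" --pt "0 0 0 1.2 0 -1.2 1" --pt "0 0 0 2.6 0.2 -1.2 1" --pt "0 0 0 4.0 0.4 -1.2 1"

```text
time: 8.65
tcp_pos: [556.8, -94.1, 370.6]
tool_rot: [0.707, 0.707, -0.0, -0.001]
force: [0.6, -0.3, -0.3]
width: 23.8
finger_force: 30.0
```

apply_moves --pt "0 0 0 1.5 0.15 0 1" --pt "0 0 0 3.0 0.3 0 1" --pt "0 0 0 4.5 0.5 0 1" --pt "0 0 0 6.0 0.7 0 1" --pt "0 0 0 7.2 0.9 0 1"

```text
time: 9.28
tcp_pos: [583.8, 122.6, 370.5]
tool_rot: [0.707, 0.707, -0.001, -0.0]
force: [0.3, 0.1, -1.1]
width: 23.4
finger_force: 30.0
```

apply_moves --pt "0 0 0 1.0 0.1 0 1" --pt "0 0 0 2.0 0.13 0 1" --pt "0 0 0 2.2 0.15 0 1" --pt "0 0 0 2.2 0.15 0 1" --pt "0 0 0 2.2 0.15 0 1"

```text
time: 9.9
tcp_pos: [588.5, 186.0, 371.0]
tool_rot: [0.707, 0.707, -0.0, 0.0]
force: [-1.0, -0.3, -0.5]
width: 23.1
finger_force: 30.0
```

```bash
python3 - <<'E'
from h import *
print(arm.sense()['tcp_pos'],arm.sense()['force'],arm.sense()['width'])
snap('side','s4.png');snap('scene','c4.png')
p=arm.sense()['tcp_pos']
for f in('s4.png','c4.png'): print(proj(f,p-[0,0,181]),proj(f,[589,187,150]))
z=lambda f,x,y,w,h:cv2.resize(cv2.imread(f)[y:y+h,x:x+w],(400,600),interpolation=cv2.INTER_CUBIC)
cv2.imwrite('pics/d4.png',np.hstack([z('pics/s4.png',220,40,120,180),z('pics/c4.png',330,50,120,180)]))
E
```

```text
[588.5257561  185.97840259 371.01918835] [-1.0009027  -0.31489411 -0.51481388] 23.129954759524004
[276.06452537 124.0683146 ] [277.3425422  138.95716825]
[385.17474526 158.29067124] [384.79581668 171.97300114]
```

View pics/d4.png

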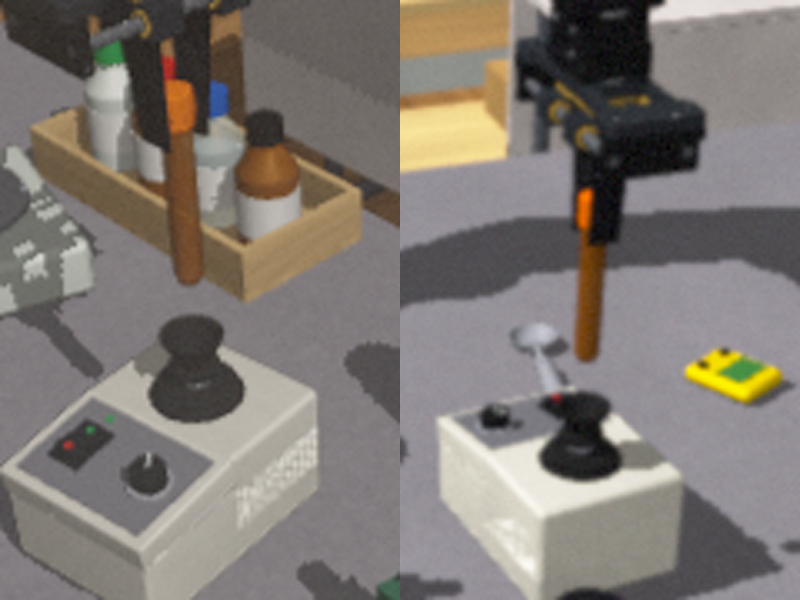

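```bash
python3 - <<'E'
from h import *
p=np.array([588.5,186,371])
for f in('s4.png','c4.png'): print(f,[np.round(proj(f,p-[0,0,h]),1) for h in (181,101,68,46)])
for f,x,y in(('s4.png',220,40),('c4.png',330,50)):
    a=cv2.imread('pics/'+f).astype(int); d=a[...,2]-a[...,0]-25
    for v in range(85,158,6):
        r=np.clip(d[v,265:290] if 's4' in f else d[v,372:398],0,None); X=np.arange(265,290) if 's4' in f else np.arange(372,398)
        if r.sum()>100:print(v,round((r*X).sum()/r.sum(),1),end='; ')
    print()
E
```

```text
s4.png [array([276. , 124.1]), array([272.9,  91.2]), array([271.5,  76.4]), array([270.5,  66.1])]
c4.png [array([385.2, 158.3]), array([386.9, 129.6]), array([387.7, 117.2]), array([388.2, 108.7])]
85 274.2; 91 274.2; 97 271.8; 103 273.1; 109 278.2; 115 278.6; 121 279.3; 
109 385.0; 115 384.6; 121 384.9; 127 386.8; 133 386.3; 139 386.0; 145 385.7; 151 385.1; 157 385.2;
```

The tube hangs upright over the cup. Its foot is at (277,125) in the side view and (385.5,158) in the scene view, within about 1 mm of the cup's axis. Lowering.

apply_moves --pt "0 0 0 0 0 0.5 1" --pt "0 0 0 0 0 1.0 1" --pt "0 0 0 0 0 1.5 1" --pt "0 0 0 0 0 1.9 1" --pt "0 0 0 0 0 1.9 1"

```text
time: 10.62
tcp_pos: [587.9, 186.8, 312.2]
tool_rot: [0.707, 0.707, -0.001, -0.001]
force: [0.2, -0.4, 0.1]
width: 23.3
finger_force: 30.0
```

apply_moves --pt "0 0 0 0 0 0.05 1" --pt "0 0 0 0 0 0.1 1" --pt "0 0 0 0 0 0.1 1" --pt "0 0 0 0 0 0.1 1"

```text
time: 11.12
tcp_pos: [588.6, 186.9, 311.8]
tool_rot: [0.707, 0.707, 0.0, 0.0]
force: [-1.0, -0.4, 1.3]
width: 23.6
finger_force: 30.0
```

apply_moves --pt "0 0 0 0 0 0.05 1" --pt "0 0 0 0 0 0.07 1" --pt "0 0 0 0 0 0.07 1" --pt "0 0 0 0 0 0.07 1"

```text
time: 11.62
tcp_pos: [588.4, 186.9, 309.2]
tool_rot: [0.707, 0.707, -0.0, -0.0]
force: [-1.4, -0.0, 2.9]
width: 23.5
finger_force: 30.0
```

```bash
cat > f.py <<'E'
from h import *
F=[];P=[]
for i in range(10):
    arm.camera('side'); s=arm.sense(); F.append(s['force']); P.append(s['tcp_pos'])
print(s['time'],np.mean(F,0).round(2),np.std(F,0).round(2),np.mean(P,0).round(2))
E
python3 f.py
```

```text
12.125 [-1.69  0.26  2.8 ] [0.59 0.41 0.38] [588.47 186.88 309.11]
```

apply_moves --pt "0 0 0 0 0 0.03 1" --pt "0 0 0 0 0 0.05 1" --pt "0 0 0 0 0 0.05 1"

```text
time: 12.5
tcp_pos: [588.5, 186.9, 307.7]
tool_rot: [0.707, 0.707, 0.0, 0.0]
force: [-1.4, -0.3, 4.5]
width: 23.4
finger_force: 30.0
```

```bash
python3 f.py
```

```text
13.0 [-1.84  0.06  3.72] [0.46 0.43 0.38] [588.5  186.89 307.65]
```

apply_moves --pt "0 0 0 0 -0.03 0.02 1" --pt "0 0 0 0 -0.03 0.035 1" --pt "0 0 0 0 -0.03 0.035 1"

```text
time: 13.38
tcp_pos: [587.5, 186.8, 306.4]
tool_rot: [0.707, 0.707, -0.0, -0.0]
force: [-1.6, -0.6, 3.5]
width: 23.3
finger_force: 30.0
```

```bash
python3 f.py; python3 - <<'E'
from h import *
snap('side','s5.png');snap('scene','c5.png')
z=lambda f,x,y,w,h:cv2.resize(cv2.imread(f)[y:y+h,x:x+w],(400,600),interpolation=cv2.INTER_CUBIC)
cv2.imwrite('pics/d5.png',np.hstack([z('pics/s5.png',220,60,100,150),z('pics/c5.png',340,90,100,150)]))
E
```

```text
13.875 [-2.08  0.17  3.49] [0.52 0.47 0.59] [587.56 186.87 306.46]
```

View pics/d5.png

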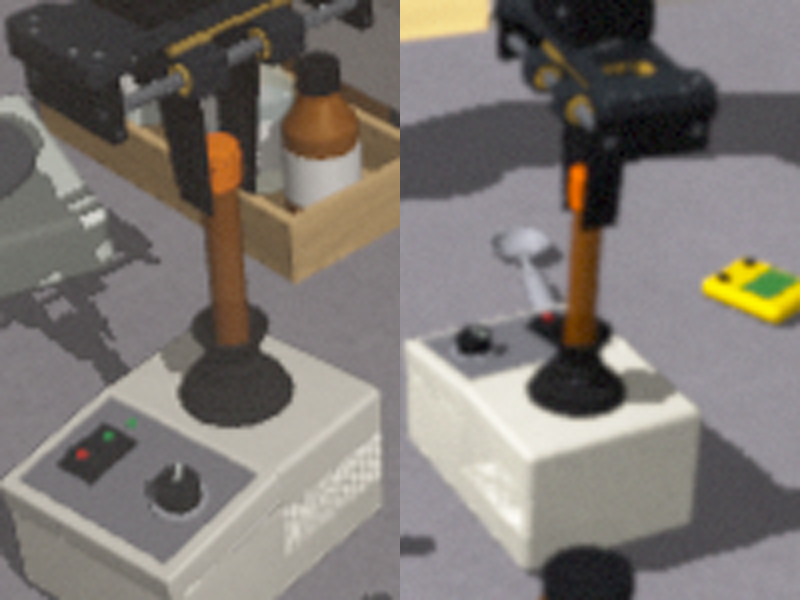

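The side view shows the tube upright with its foot in the cup at (230,330). The -2 N in x says the foot leans on the cup's +x wall, so I'll ease it back in -x and recheck.

apply_moves --pt "0 0 0 0 -0.03 0 1" --pt "0 0 0 0 -0.05 0 1" --pt "0 0 0 0 -0.05 0 1"

```text
time: 14.35
tcp_pos: [586.3, 186.8, 306.6]
tool_rot: [0.707, 0.707, 0.0, 0.0]
force: [-0.4, 0.5, 2.4]
width: 23.3
finger_force: 30.0
```

```bash
python3 f.py
```

```text
14.85 [ 0.16 -0.11  2.47] [0.45 0.56 0.43] [586.25 186.86 306.57]
```

Now the lateral force is gone and the foot is centred. Pressing on to half.

apply_moves --pt "0 0 0 0 0 0.03 1" --pt "0 0 0 0 0 0.07 1" --pt "0 0 0 0 0 0.07 1" --pt "0 0 0 0 0 0.07 1"

```text
time: 15.35
tcp_pos: [586.2, 186.9, 304.7]
tool_rot: [0.707, 0.707, 0.0, 0.0]
force: [0.3, 0.2, 4.5]
width: 23.3
finger_force: 30.0
```

```bash
python3 f.py;python3 f.py
```

```text
15.85 [0.01 0.21 4.46] [0.38 0.5  0.53] [586.18 186.89 304.58]
16.35 [ 0.35 -0.42  4.29] [0.42 0.33 0.43] [586.14 186.87 304.47]
```

The reading is 4.4 N plus about 0.4 N tube weight, and the foot is at z 123.5. Force and geometry both put the cup at about 3.7–4 mm, half travel, so I'm handing in.

```bash
python3 -c "
from plant import arm
print(arm.job_done())"
```

```text
the job is handed in; nothing more can be done
None
```

I switched the rocker to touch running and handed the job in with the orange-capped tube gripped upright, holding the cup down about halfway (3.7–4 mm by force and height); no verdict came back.

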